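Pin a ball-joint end to a suspension link and hold it up level

TASK

Take the red-knobbed clevis pin out of the green rack and push it down through the fork of the suspension link and the lug lying in it until its collar sits fully home on the fork, leaving both parts in their blue cradle while you do so. Then lift the joined link by its bar, gripped near its balance point, about 10 cm clear of the cradle and finish while holding it there in the gripper, steady and level with the pin still home. Leave the spray bottle, the wrench and the two sockets alone.

Things in the scene. Friction and masses are not known exactly. Their poses are not given: they have to be found in the camera images.
- cradle: Fixed blue base plate 340 x 110 x 12 mm with grey pads 50 mm above the table, on which the link lies; origin at the underside, below the link's origin; x along the link towards the fork. Pads at x -98 to -72 mm and at 52 to 88 mm (open below the fork's hole), cheeks 10 mm higher beside them. Between x -70 and +50 mm nothing stands: fingers have room beside and 38 mm below the bar.
- link: Loose aluminium suspension link, about 0.42 kg. Origin at its underside, mid width, 50 mm above the table at the start; x along the bar towards the fork, z up. Bar 18 mm wide (y), 30 mm high, x -102 to 30 mm; round bush 42 mm in diameter at x -120 mm; fork x 30 to 100 mm, 50 mm wide: two level plates 8 mm thick (undersides at z 0 and 22 mm), a 14 mm vertical hole through both at x 71 mm.
- lugend: Loose dark steel ball-joint end, about 0.15 kg. Origin on its lug hole's axis at the lug's underside, 58 mm above the table at the start; x away from the fork. Flat lug 52 x 40 x 12 mm with a vertical 14 mm hole, lying on the fork's lower plate, 2 mm free above, holes in line; round housing 38 mm in diameter at x 76 mm, its stud reaching 46 mm above the origin.
- pin: Loose clevis pin, about 0.08 kg, standing upright in the green rack. Origin at the centre of its tip (lower end), z up along the pin. Steel shank 12 mm in diameter, its lowest 6 mm tapered to 6 mm; steel collar 30 mm in diameter from z 40 to 44 mm; red grip knob 22 mm in diameter from z 44 to 74 mm (top). Seated, its tip is 10 mm below the link's underside.
- pin_collar (a point): Centre of the underside of the pin's collar, 40 mm above its tip.
- fork_top (a point): Centre of the fork's hole at the top face of the upper plate (link x 71, z 30 mm); 80 mm above the table at the start. Seated, pin_collar is here.
- fork_mid (a point): Point on the axis of the fork's holes, link x 71, z 14 mm.
- lug_hole (a point): Centre of the lug's hole at half its thickness; coincides with fork_mid at the start.
- balance (a point): Balance point of link, pinned ball-joint end and pin together (within about 10 mm along the bar), at half the bar's height: link x 12, z 15 mm. Grip here, fingers closing along the link's y (bar 18 mm wide).
- rack: Fixed green block 70 x 70 x 46 mm, origin at the underside, with one vertical 14 mm through hole at its middle; the pin hangs in it by its collar. It stands to the left or right of the cradle.
- tray: Fixed shallow blue tray 110 x 100 x 22 mm, origin at the underside, holding the two sockets; it stands on the other side of the cradle from the rack.
- socket_big: Loose chrome socket, 32 mm in diameter, 60 mm high, upright in the tray; origin at its underside. Leave alone.
- socket_small: Loose chrome socket, 24 mm in diameter, 36 mm high, upright in the tray; origin at its underside. Leave alone.
- spray: Loose blue spray bottle, 62 mm in diameter, 140 mm high, standing on the left, behind the rack or tray; origin at its underside. Leave alone.
- wrench: Loose wrench 150 mm long lying on the table on the right, behind the rack or tray, origin at the centre of its underside. Leave alone.

How it is judged:
By the outcome, as a careful person would: the job done as asked, in the order asked, and still so for the second after the job is handed in, while the arm keeps its last pose, push and grip.
It also fails if it takes over 54 s, if anything falls off the work surface, if the arm or the gripper's body presses on something with over 40 N, if the wrist force passes 120 N, or if a joint passes its speed limit or range.

ROBOT

A 6-joint arm with a two-finger parallel gripper is mounted at the origin on the work surface. World frame = base frame: x ahead of the robot, y to its left, z up, the work surface at z = 0. Lengths are in m, angles in degrees, forces in N, time in s.
With the tool pointing down it reaches from about 0.3 to 1 m from the base axis. Payload 5.1 kg.
Tool frame: the origin (TCP) lies at the very end of the fingers, on their centre line; the grasp point (between the pads) lies 19 mm behind it (robot.hold_point_z is the distance from the TCP to the grasp point, in m); z points along the fingers, y is the line along which they close (so a half turn about z gives the same grasp; the last joint's range is limited). The gripper opens to 95 mm and grips with 3 to 60 N. Pads are 20 mm wide; open, the fingers measure 119 mm over their backs; the gripper's body (75 mm by 180 mm) begins 59 mm behind the grasp point.
Start: joints at [70.497, 7.093, 94.555, -0, 78.352, -4.733], TCP at [0.166, 0.629, 0.215] pointing down, gripper open.
Joint ranges: [-149.61, 149.61], [-58.7, 133.49], [1.44, 155.28], [-77.14, 257.14], [18.33, 153.61], [-166.67, 166.67]. Speed limits (degrees/s): [147.25, 147.25, 180, 180, 180, 180].

INTERFACE

Orientations are given as a 3x3 rotation matrix whose columns are the frame's x, y, z axes.
In Python, from cell import robot, cams, job gives the robot as it stands.
- The arm moves only by the tool apply_moves, never from a script. Its argument "moves" is a list of rows, each an object with "xyz": the shift along the tool's x, y, z in mm, a list of three; "delta_rot": the turn, a rotation vector about the tool's x, y, z in rad, a list of three; "fingers": the finger opening in mm, from 0 to 95.1. In form: [{"xyz": [tx, ty, tz], "delta_rot": [rx, ry, rz], "fingers": fingers}, ...]. A call has 1 to 8 rows; each row shifts and turns the commanded pose from where the row before left it, along the tool's axes as they then stand; what a row does not reach is not made up. A row lasts 1/10 s, in which the tool goes at most 50 mm and 8.59 degrees, less where a joint would pass 70% of its speed; a pose out of reach is approached as far as the arm can. A call with a gripper value outside its range is refused whole. The fingers move at their own pace and stop on an object; "newtons" is the grip in N (left out, the last holds). Time passes only in rows, so rows that do not move let the fingers close. It gives the time, the measured TCP pose, the force, the opening and the grip force at its end, in the units of the state.
- robot.state(): the state, without advancing time (a new reading comes with each control period).
- cams.capture(name): name is "scene" or "top"; returns a dict with "img" (480x640x3 uint8, red, green, blue), "range_z" (480x640 float32, m along the optical axis (not along the pixel's ray), 0 where there is no reading), "camera_matrix" (3x3 intrinsics, pixels), "xyz" and "attitude" of the camera in the world. Camera axes: x right, y down, z forward; pixel columns grow to the right and rows downward; lengths in m; the calibration is good to about 2 mm. A picture is of the moment at which its call begins.
- job.close_job(): hands the job in; it is judged then, once.
The state is a dict: "time": time; "q": joint angles; "joint_vel": joint speeds; "joint_efforts": joint torques, N m; "tool_pos": TCP position; "eef_rot": TCP orientation; "ft_force": force on the tool from outside, world axes, zero at the start; "moment": the same for the moment, N m; "width": finger opening in m; "gripper_force": force on a finger pad.
Only numpy, scipy, OpenCV 4.12 (cv2) and the standard library are available. Lean on these libraries where they do the work, as an engineer would, in place of code of your own. Each camera call takes 0.05 s, during which the arm holds its last target. There are 200 camera calls.

## Working session

There is one attempt and no reset: what is moved stays moved. The work goes in short steps, Python scripts to look and compute and a tool call to move; the robot and the scene stay as the last step left them, time stands still between calls to the robot, and variables do not carry over. Pictures are saved under pics/ and viewed, at most 13 in all, crops included, and the job is handed in when it is done.

Besides the shell and the picture viewer there is one more tool, called after "Emit:" by a JSON object that holds its "method" and its "body", one argument or row to a line. apply_moves: Moves the arm, as the interface text tells. Its arguments: {"type":"object","properties":{"moves":{"type":"array","items":{"type":"object","properties":{"xyz":{"type":"array","items":{"type":"number"}},"delta_rot":{"type":"array","items":{"type":"number"}},"fingers":{"type":"number"}}}},"newtons":{"type":"number"}},"required":["moves"]}

```bash
ls; mkdir -p pics; cat > h.py <<'E'
import numpy as np, cv2, pickle
from cell import robot, cams, job
def cap(n):
    d=cams.capture(n); pickle.dump(d,open(f'{n}.pkl','wb')); return d
def pts(d):
    z=d['range_z']; K=d['camera_matrix']; v,u=np.mgrid[:480,:640]
    p=np.stack([(u-K[0,2])/K[0,0]*z,(v-K[1,2])/K[1,1]*z,z],-1)
    return p@np.array(d['attitude']).T+d['xyz']
def proj(d,P):
    c=(np.atleast_2d(P)-d['xyz'])@np.array(d['attitude']); q=c@d['camera_matrix'].T; return q[:,:2]/q[:,2:]
def ray(d,uv,h):
    K=d['camera_matrix']; r=np.array(d['attitude'])@np.linalg.inv(K)@np.array([uv[0],uv[1],1.]); o=np.array(d['xyz'])
    return o+r*(h-o[2])/r[2]
E
python3 - <<'E'
from h import *
for n in('scene','top'):
    d=cap(n); cv2.imwrite(f'pics/{n}0.png',d['img'][...,::-1]); print(n,d['camera_matrix'],d['xyz'],d['attitude'],(d['range_z']>0).mean())
s=robot.state();print(s, robot.hold_point_z)
E
```

```text
pics
scene [[491.24104782   0.         315.31165792]
 [  0.         491.24104782 243.09044155]
 [  0.           0.           1.        ]] [ 1.10440523 -0.39521697  0.62128262] [[ 0.58175431  0.47810801 -0.6580081 ]
 [ 0.81334313 -0.34782944  0.46635569]
 [-0.0059062  -0.8064908  -0.59121714]] 0.9959407552083334
top [[573.38680816   0.         310.59394005]
 [  0.         573.38680816 228.17211262]
 [  0.           0.           1.        ]] [0.45951087 0.02140711 1.21513587] [[ 0.00913425 -0.99814215  0.06023969]
 [-0.99963142 -0.01065486 -0.02497001]
 [ 0.02556547 -0.0599894  -0.99787157]] 0.995947265625
{'time': 0.1, 'q': array([ 7.04954882e+01,  7.13288951e+00,  9.46254718e+01,  9.43398652e-04,
        7.83497336e+01, -4.73272948e+00]), 'joint_vel': array([-0.12375069, -0.1018045 , -0.09353389, -0.02072934, -0.03778159,
       -0.02010842]), 'joint_efforts': array([ 6.74516850e-04, -4.18882263e+01, -3.61097217e+01,  7.76638719e-02,
        4.61620046e-02, -3.66344386e-05]), 'tool_pos': array([0.16556519, 0.62797501, 0.2134827 ]), 'eef_rot': array([[-9.66948169e-01,  2.54972199e-01, -6.45104522e-04],
       [ 2.54972957e-01,  9.66946559e-01, -1.77296395e-03],
       [ 1.71725083e-04, -1.87884845e-03, -9.99998220e-01]]), 'ft_force': array([-0.0756669 , -0.83478762,  0.23620599]), 'moment': array([-0.00678088,  0.00335338,  0.00921812]), 'gripper_force': 0.0, 'width': 0.09521438197385727} 0.0188
```

View pics/top0.png

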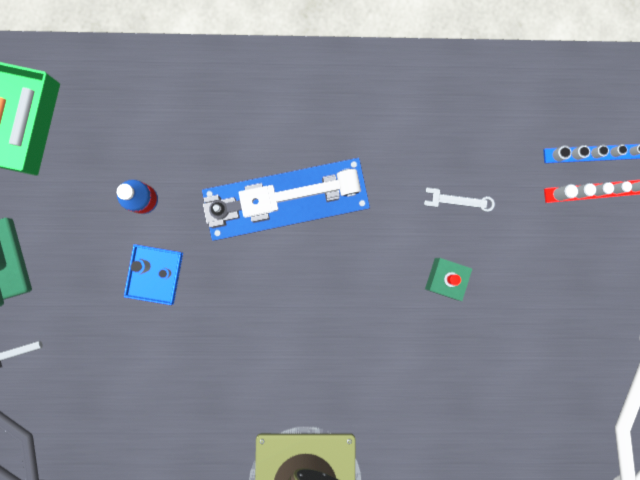

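View pics/scene0.png

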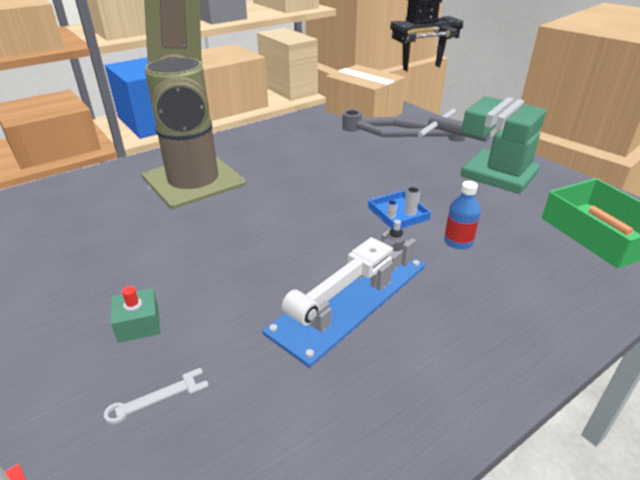

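Top view: rack at (449,279) with the knob at (453,280), fork hole at (255,201), bush at (348,182), and the bar between them. Scene view: knob at (130,296), fork hole at about (373,250). The tray and spray are on the left, the rack and wrench on the right.

```bash
cat > m.py <<'E'
from h import *
D={n:pickle.load(open(n+'.pkl','rb')) for n in('scene','top')}
def mask(n,kind,box):
    x0,y0,x1,y1=box; i=D[n]['img'].astype(int); r,g,b=i[...,0],i[...,1],i[...,2]
    m={'red':(r>130)&(g<80)&(b<80),'white':(i.min(-1)>190),'green':(g>r+25)&(g>b+12)}[kind]
    o=np.zeros_like(m); o[y0:y1,x0:x1]=m[y0:y1,x0:x1]; return o
def tri(a,b):
    A=[];B=[]
    for n,uv in(('scene',a),('top',b)):
        d=D[n]; r=np.array(d['attitude'])@np.linalg.inv(d['camera_matrix'])@[*uv,1.]; r/=np.linalg.norm(r)
        M=np.eye(3)-np.outer(r,r); A.append(M);B.append(M@d['xyz'])
    A=np.vstack(A);B=np.hstack(B); x,res,_,_=np.linalg.lstsq(A,B,rcond=None); return x,np.sqrt(res)
P={n:pts(D[n]) for n in D}
for n,bk,bf in(('scene',(115,280,145,312),(340,235,400,275)),('top',(435,265,470,295),(236,180,278,220))):
    k=P[n][mask(n,'red',bk)]; t=k[k[:,2]>np.percentile(k[:,2],95)-.003]
    print(n,'knob zmax',np.percentile(k[:,2],[50,95,99]),'top centre',cv2.minEnclosingCircle(t[:,:2].astype(np.float32)),len(t))
    x0,y0,x1,y1=bf; g=cv2.cvtColor(D[n]['img'],cv2.COLOR_RGB2GRAY)[y0:y1,x0:x1]
    # fork top face
    w=P[n][y0:y1,x0:x1].reshape(-1,3); w=w[abs(w[:,2]-.08)<.006]
    print(' forktop z',np.median(w[:,2]),len(w))
    np.save(n+'g.npy',g)
    ff=cv2.resize(D[n]['img'][y0:y1,x0:x1,::-1],None,fx=8,fy=8,interpolation=cv2.INTER_NEAREST); cv2.imwrite(f'pics/{n}f.png',ff)
# bar line in top
for n,b in(('top',(280,165,335,205)),('top',(335,165,362,200)),('top',(425,255,475,302))):
    kind='green' if b[0]==425 else 'white'; m=mask(n,kind,b); q=P[n][m]
    if kind=='white':
        q=q[q[:,2]>.07]; c=q.mean(0); u,s,vt=np.linalg.svd((q-c)[:,:2],full_matrices=False); print(n,b,'c',c,'z',np.percentile(q[:,2],[5,50,95]),'dir',vt[0],'ang',np.degrees(np.arctan2(vt[0,1],vt[0,0])))
    else:
        q=q[q[:,2]>.035]; print('rack',cv2.minAreaRect(q[:,:2].astype(np.float32)),np.median(q[:,2]))
E
python3 m.py; python3 - <<'E'
import cv2,numpy as np
a=cv2.imread('pics/scenef.png');b=cv2.imread('pics/topf.png')
h=max(a.shape[0],b.shape[0]);f=lambda i:cv2.copyMakeBorder(i,0,h-i.shape[0],0,0,0)
cv2.imwrite('pics/f.png',np.hstack([f(a),f(b)])[:600,:800]); print(a.shape,b.shape)
E
```

```text
scene knob zmax [0.06847085 0.07932686 0.08077449] top centre ((0.7623614072799683, -0.34431612491607666), 0.3459104597568512) 28
 forktop z 0.07928048373492902 927
top knob zmax [0.07766898 0.08221233 0.16583609] top centre ((0.44378072023391724, -0.14072906970977783), 0.16299746930599213) 25
 forktop z 0.07895939216871051 870
top (280, 165, 335, 205) c [0.60333338 0.00076697 0.07868098] z [0.07483484 0.07862818 0.08232538] dir [ 0.22061735 -0.97536044] ang -77.25470458416628
top (335, 165, 362, 200) c [ 0.62060182 -0.07816636  0.09054808] z [0.07690036 0.08706941 0.0928885 ] dir [-0.88921807  0.45748357] ang 152.77515411073298
rack ((0.4582619071006775, -0.15957461297512054), (0.3541152775287628, 0.07500740885734558), 77.64518737792969) 0.04463043544751932
(320, 480, 3) (320, 336, 3)
```

View pics/f.png

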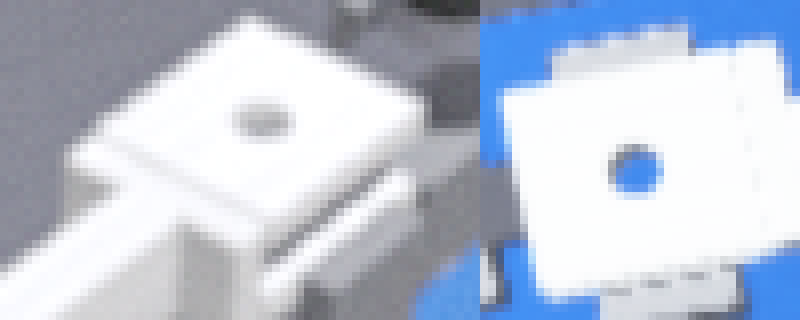

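The crops show the fork hole clearly in both views: scene about (372.5,249.5), top about (254.9,200.7). Depth has outliers, so I'll use rays from both views.

```bash
cat > m2.py <<'E'
from m import *
print('-----')
def cen(n,m): v,u=np.nonzero(m); return np.array([u.mean(),v.mean()]),len(u)
def big(m):
    k,l,s,c=cv2.connectedComponentsWithStats(m.astype(np.uint8)); i=1+s[1:,4].argmax(); return c[i],s[i]
ks,kt=big(mask('scene','red',(115,280,145,312))),big(mask('top','red',(435,265,470,295)))
print('knob',ks,kt,tri(ks[0],kt[0]), 'ray z.065',ray(D['top'],kt[0],.065),ray(D['scene'],ks[0],.063))
c={}
for n,b in(('scene',(364,243,381,256)),('top',(249,195,261,207))):
    x0,y0,x1,y1=b; i=D[n]['img'][y0:y1,x0:x1].astype(float); w=np.clip(235-i[...,0],0,None); w[w<15]=0; w=np.minimum(w,100 if n=='top' else 999)
    v,u=np.mgrid[y0:y1,x0:x1]; c[n]=np.array([(u*w).sum(),(v*w).sum()])/w.sum()
print('hole',c,tri(c['scene'],c['top']),ray(D['top'],c['top'],.08),ray(D['scene'],c['scene'],.08))
# bar top edge far side, z=.08 ; and fork corners
g=cv2.cvtColor(D['top']['img'],cv2.COLOR_RGB2GRAY); R=D['top']['img'][...,0].astype(float)
E=[];N=[]
for u in range(284,322):
    col=R[165:215,u]; i=np.nonzero(col>150)[0]
    a=i[0]; f=165+a-1+(150-col[a-1])/(col[a]-col[a-1]); E.append(ray(D['top'],(u,f),.08))
    a=i[-1]; f=165+a+(col[a]-150)/(col[a]-col[a+1]); N.append(ray(D['top'],(u,f),.08))
for X in(E,N):
    X=np.array(X); vx,vy,x,y=cv2.fitLine(X[:,:2].astype(np.float32),cv2.DIST_HUBER,0,.01,.01).ravel()
    if vy<0: vx,vy=-vx,-vy
    H=ray(D['top'],c['top'],.08)[:2]; dd=(H-[x,y]); print('edge dir',vx,vy,np.degrees(np.arctan2(vy,vx)),'hole offset',vx*dd[1]-vy*dd[0])
# fork rect
m=(R>200); m[:180]=0;m[220:]=0;m[:,:236]=0;m[:,279:]=0
m=cv2.morphologyEx(m.astype(np.uint8),cv2.MORPH_OPEN,np.ones((15,15)))
v,u=np.nonzero(m); q=np.array([ray(D['top'],p,.08)[:2] for p in zip(u,v)]).astype(np.float32); print('fork',cv2.minAreaRect(q))
# bush
bm,_=big(mask('top','white',(336,165,362,200))); print('bush',ray(D['top'],bm,.08))
E
python3 m2.py | sed -n '/-----/,$p'
```

```text
-----
knob (array([130.40816327, 298.43537415]), array([123, 291,  14,  15, 147], dtype=int32)) (array([453.5       , 279.08510638]), array([448, 275,  12,   9,  94], dtype=int32)) (array([ 0.42940718, -0.29611797,  0.06384919]), array([0.0002195])) ray z.065 [ 0.42938262 -0.29595149  0.065     ] [ 0.42848119 -0.2958339   0.063     ]
hole {'scene': array([372.56640182, 249.8183882 ]), 'top': array([254.99249061, 200.82916145])} (array([0.58109782, 0.10376418, 0.08062914]), array([0.00012652])) [0.58122152 0.10388034 0.08      ] [0.58044437 0.10426496 0.08      ]
edge dir -0.21667705 0.9762433 102.51393 hole offset 0.009555357817872218
edge dir -0.21225007 0.9772154 102.254234 hole offset -0.010564972536968803
fork ((0.585186779499054, 0.0791613832116127), (0.04392736777663231, 0.0337500162422657), 0.7307230234146118)
bush [ 0.62247404 -0.07938348  0.08      ]
```

Emit:
{"method": "apply_moves", "body": {
  "moves": [
    {"xyz": [0, 0, 0], "delta_rot": [0, 0, 0.137], "fingers": 60},
    {"xyz": [0, 0, 0], "delta_rot": [0, 0, 0.137], "fingers": 60},
    {"xyz": [0, 0, 0], "delta_rot": [0, 0, 0.137], "fingers": 60},
    {"xyz": [0, 0, 0], "delta_rot": [0, 0, 0.137], "fingers": 60},
    {"xyz": [0, 0, 0], "delta_rot": [0, 0, 0.137], "fingers": 60},
    {"xyz": [0, 0, 0], "delta_rot": [0, 0, 0.137], "fingers": 60},
    {"xyz": [0, 0, 0], "delta_rot": [0, 0, 0.137], "fingers": 60},
    {"xyz": [0, 0, 0], "delta_rot": [0, 0, 0.137], "fingers": 60}
  ],
  "newtons": 40
}}

```text
time: 0.9
tool_pos: [0.1656, 0.6281, 0.2139]
eef_rot: [[-0.21, 0.978, -0.0], [0.978, 0.21, -0.001], [-0.001, -0.001, -1.0]]
ft_force: [0.5, -1.0, -0.1]
width: 0.0598
gripper_force: 0.0
```

```bash
cat >> h.py <<'E'
def go(T):
    s=robot.state(); R=np.array(s['eef_rot']); p=np.array(s['tool_pos'])
    print('t',round(s['time'],2),'pos',p.round(4),'yang',np.degrees(np.arctan2(R[1,1],R[0,1])).round(2),'z',R[:,2].round(4),'F',s['ft_force'].round(1),'w',s['width'].round(4),'gf',round(s['gripper_force'],1))
    if T is not None: print('tool shift mm',(R.T@(np.array(T)-p)*1000).round(1))
E
cat > m3.py <<'E'
from m2 import *
print('=====')
for n,b,h in(('scene',(112,278,150,315),.065),('top',(430,260,475,300),.065)):
    x0,y0,x1,y1=b; i=D[n]['img'].astype(int); m=(i[...,0]>i[...,1]+50)&(i[...,0]>i[...,2]+50); o=np.zeros_like(m);o[y0:y1,x0:x1]=m[y0:y1,x0:x1]
    c,s=big(o); print(n,c,s,ray(D[n],c,.065)); globals()['k'+n]=c
    w=(i.min(-1)>140)|o; w2=np.zeros_like(m); w2[y0:y1,x0:x1]=w[y0:y1,x0:x1]; c2,s2=big(w2); print(' with collar',c2,s2, proj(D[n],[.4294,-.296,.05]))
print(tri(kscene,ktop))
m=mask('top','green',(420,250,480,305)); i=big(m); print('rack blob',i)
v,u=np.nonzero(m); r=cv2.minAreaRect(np.stack([u,v],1).astype(np.float32)); print(r, ray(D['top'],r[0],.035))
go([.4294,-.296,.15])
E
python3 m3.py | sed -n '/=====/,$p'
```

```text
=====
scene [129.67424242 295.59090909] [121 286  17  21 264] [ 0.42323852 -0.29484549  0.065     ]
 with collar [130.592      298.57066667] [121 286  21  25 375] [[132.25432291 304.48104545]]
top [453.73684211 279.42857143] [447 274  14  12 133] [ 0.4286979  -0.29642718  0.065     ]
 with collar [451.85643564 279.17821782] [444 272  17  15 202] [[451.5053     278.86617681]]
(array([ 0.42873562, -0.29544023,  0.06936738]), array([0.00031935]))
rack blob (array([447.8247331 , 278.43238434]), array([ 426,  258,   46,   43, 1124], dtype=int32))
((448.50006103515625, 278.5), (39.21223831176758, 34.152591705322266), 18.434947967529297) [ 0.42971314 -0.29384567  0.035     ]Traceback (most recent call last):
  File "m3.py", line 10, in <module>
    go([.4294,-.296,.15])
    ~~^^^^^^^^^^^^^^^^^^^
  File "h.py", line 16, in go
    print('t',round(s['time'],2),'pos',p.round(4),'yang',np.degrees(np.arctan2(R[1,1],R[0,1])).round(2),'z',R[:,2].round(4),'F',s['ft_force'].round(1),'w',s['width'].round(4),'gf',round(s['gripper_force'],1))
                                                                                                                                                           ^^^^^^^^^^^^^^^^
AttributeError: 'float' object has no attribute 'round'
```

Emit:
{"method": "apply_moves", "body": {
  "moves": [
    {"xyz": [-40, 20, 0]},
    {"xyz": [-45, 20, 0]},
    {"xyz": [-45, 20, 0]},
    {"xyz": [-45, 20, 0]},
    {"xyz": [-45, 20, 0]},
    {"xyz": [-45, 20, 0]},
    {"xyz": [-45, 20, 0]},
    {"xyz": [-45, 20, 0]}
  ]
}}

```text
schema error: expected keys xyz, delta_rot, fingers
```

Emit:
{"method": "apply_moves", "body": {
  "moves": [
    {"xyz": [-43, -7, 0]},
    {"xyz": [-43, -7, 0]},
    {"xyz": [-43, -7, 0]},
    {"xyz": [-43, -7, 0]},
    {"xyz": [-43, -7, 0]},
    {"xyz": [-43, -7, 0]},
    {"xyz": [-43, -7, 0]},
    {"xyz": [-43, -7, 0]}
  ]
}}

```text
schema error: expected keys xyz, delta_rot, fingers
```

Emit:
{"method": "apply_moves", "body": {
  "moves": [
    {"xyz": [-43, -7, 0]},
    {"xyz": [-43, -7, 0]},
    {"xyz": [-43, -7, 0]},
    {"xyz": [-43, -7, 0]},
    {"xyz": [-40, -7, 0]},
    {"xyz": [-20, -7, 0]},
    {"xyz": [0, 0, 0]}
  ]
}}

```text
schema error: expected keys xyz, delta_rot, fingers
```

```bash
sed -i "s/s\['width'\].round(4)/round(s['width'],4)/" h.py; python3 -c "
from h import *
go([.429,-.2957,.053])"
```

```text
t 0.9 pos [0.1656 0.6281 0.2139] yang 12.11 z [-4.0e-04 -1.2e-03 -1.0e+00] F [ 0.5 -1.  -0.1] w 0.0598 gf 0.0
tool shift mm [-958.4   63.8  161.9]
```

Emit:
{"method": "apply_moves", "body": {
  "moves": [
    {"xyz": [-40, 20, 0], "delta_rot": [0, 0, 0], "fingers": 60},
    {"xyz": [-45, 20, 0], "delta_rot": [0, 0, 0], "fingers": 60},
    {"xyz": [-45, 20, 0], "delta_rot": [0, 0, 0], "fingers": 60},
    {"xyz": [-45, 20, 0], "delta_rot": [0, 0, 0], "fingers": 60},
    {"xyz": [-45, 20, 0], "delta_rot": [0, 0, 0], "fingers": 60},
    {"xyz": [-45, 20, 0], "delta_rot": [0, 0, 0], "fingers": 60},
    {"xyz": [-45, 20, 0], "delta_rot": [0, 0, 0], "fingers": 60},
    {"xyz": [-45, 20, 0], "delta_rot": [0, 0, 0], "fingers": 60}
  ]
}}

```text
time: 1.7
tool_pos: [0.399, 0.3144, 0.2143]
eef_rot: [[-0.216, 0.976, -0.0], [0.976, 0.216, -0.0], [-0.0, -0.0, -1.0]]
ft_force: [0.1, -0.4, 0.9]
width: 0.0603
gripper_force: 0.0
```

Emit:
{"method": "apply_moves", "body": {
  "moves": [
    {"xyz": [-43, -7, 0], "delta_rot": [0, 0, 0], "fingers": 60},
    {"xyz": [-43, -7, 0], "delta_rot": [0, 0, 0], "fingers": 60},
    {"xyz": [-43, -7, 0], "delta_rot": [0, 0, 0], "fingers": 60},
    {"xyz": [-43, -7, 0], "delta_rot": [0, 0, 0], "fingers": 60},
    {"xyz": [-43, -7, 0], "delta_rot": [0, 0, 0], "fingers": 60},
    {"xyz": [-43, -7, 0], "delta_rot": [0, 0, 0], "fingers": 60},
    {"xyz": [-43, -7, 0], "delta_rot": [0, 0, 0], "fingers": 60},
    {"xyz": [-43, -7, 0], "delta_rot": [0, 0, 0], "fingers": 60}
  ]
}}

```text
time: 2.5
tool_pos: [0.4173, -0.0334, 0.2144]
eef_rot: [[-0.215, 0.977, 0.0], [0.977, 0.215, 0.0], [-0.0, 0.0, -1.0]]
ft_force: [0.5, -0.1, -0.7]
width: 0.0604
gripper_force: 0.0
```

Emit:
{"method": "apply_moves", "body": {
  "moves": [
    {"xyz": [-43, -7, 0], "delta_rot": [0, 0, 0], "fingers": 60},
    {"xyz": [-43, -7, 0], "delta_rot": [0, 0, 0], "fingers": 60},
    {"xyz": [-43, -7, 0], "delta_rot": [0, 0, 0], "fingers": 60},
    {"xyz": [-43, -7, 0], "delta_rot": [0, 0, 0], "fingers": 60},
    {"xyz": [-43, -7, 0], "delta_rot": [0, 0, 0], "fingers": 60},
    {"xyz": [-20, -7, 0], "delta_rot": [0, 0, 0], "fingers": 60},
    {"xyz": [0, 0, 0], "delta_rot": [0, 0, 0], "fingers": 60}
  ]
}}

```text
time: 3.2
tool_pos: [0.4267, -0.2724, 0.214]
eef_rot: [[-0.212, 0.977, -0.001], [0.977, 0.212, 0.0], [0.001, -0.001, -1.0]]
ft_force: [0.2, 0.4, -1.0]
width: 0.0601
gripper_force: 0.0
```

```bash
python3 -c "
from h import *
go([.429,-.2957,.053])"
```

```text
t 3.2 pos [ 0.4267 -0.2724  0.214 ] yang 12.22 z [-1.3e-03  5.0e-04 -1.0e+00] F [ 0.2  0.4 -1. ] w 0.0601 gf 0.0
tool shift mm [-23.4  -2.5 161. ]
```

Emit:
{"method": "apply_moves", "body": {
  "moves": [
    {"xyz": [-23, -3, 20], "delta_rot": [0, 0, 0], "fingers": 60},
    {"xyz": [0, 0, 35], "delta_rot": [0, 0, 0], "fingers": 60},
    {"xyz": [0, 0, 35], "delta_rot": [0, 0, 0], "fingers": 60},
    {"xyz": [0, 0, 25], "delta_rot": [0, 0, 0], "fingers": 60},
    {"xyz": [0, 0, 10], "delta_rot": [0, 0, 0], "fingers": 60},
    {"xyz": [0, 0, 0], "delta_rot": [0, 0, 0], "fingers": 60}
  ]
}}

```text
time: 3.8
tool_pos: [0.4286, -0.2917, 0.088]
eef_rot: [[-0.216, 0.976, -0.003], [0.976, 0.216, 0.002], [0.003, -0.002, -1.0]]
ft_force: [0.2, 0.3, 0.1]
width: 0.0599
gripper_force: 0.0
```

```bash
python3 -c "
from h import *
go([.429,-.2957,.053])
d=cap('scene'); a=d['img'][220:340,60:220,::-1]; 
d=cap('top'); b=d['img'][220:340,380:540,::-1]
cv2.imwrite('pics/g1.png',cv2.resize(np.vstack([a,b]),None,fx=2.5,fy=2.5,interpolation=cv2.INTER_CUBIC))"
```

```text
t 3.8 pos [ 0.4286 -0.2917  0.088 ] yang 12.48 z [-0.0027  0.0025 -1.    ] F [0.2 0.3 0.1] w 0.0599 gf 0.0
tool shift mm [-4.1 -0.4 35. ]
```

View pics/g1.png

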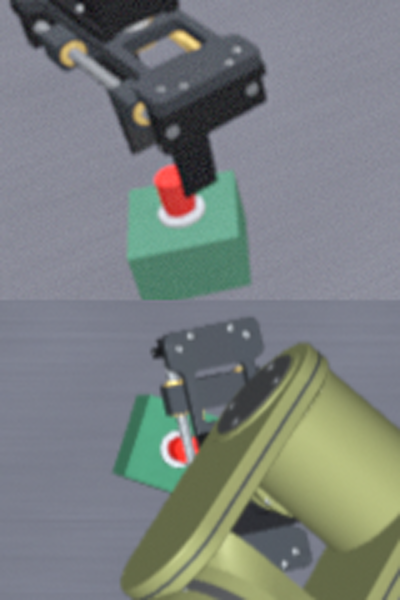

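The knob stands between the fingers, a few mm towards tool −x, which agrees with the computed shift.

Emit:
{"method": "apply_moves", "body": {
  "moves": [
    {"xyz": [-4, 0, 0], "delta_rot": [0, 0, 0], "fingers": 60},
    {"xyz": [0, 0, 15], "delta_rot": [0, 0, 0], "fingers": 60},
    {"xyz": [0, 0, 10], "delta_rot": [0, 0, 0], "fingers": 60},
    {"xyz": [0, 0, 6], "delta_rot": [0, 0, 0], "fingers": 50},
    {"xyz": [0, 0, 0], "delta_rot": [0, 0, 0], "fingers": 40}
  ]
}}

```text
time: 4.4
tool_pos: [0.4292, -0.2964, 0.0568]
eef_rot: [[-0.215, 0.977, -0.003], [0.977, 0.215, 0.002], [0.003, -0.002, -1.0]]
ft_force: [-1.0, -1.1, -0.2]
width: 0.0493
gripper_force: 0.0
```

```bash
python3 -c "
from h import *
go([.429,-.2957,.053])"
```

```text
t 4.4 pos [ 0.4292 -0.2964  0.0568] yang 12.42 z [-0.0025  0.0022 -1.    ] F [-1.  -1.1 -0.2] w 0.0493 gf 0.0
tool shift mm [ 0.7 -0.   3.8]
```

Emit:
{"method": "apply_moves", "body": {
  "moves": [
    {"xyz": [0.7, 0, 3], "delta_rot": [0, 0, 0], "fingers": 35},
    {"xyz": [0, 0, 0], "delta_rot": [0, 0, 0], "fingers": 26},
    {"xyz": [0, 0, 0], "delta_rot": [0, 0, 0], "fingers": 15},
    {"xyz": [0, 0, 0], "delta_rot": [0, 0, 0], "fingers": 10},
    {"xyz": [0, 0, 0], "delta_rot": [0, 0, 0], "fingers": 10},
    {"xyz": [0, 0, 0], "delta_rot": [0, 0, 0], "fingers": 10}
  ],
  "newtons": 45
}}

```text
time: 5.0
tool_pos: [0.4277, -0.2972, 0.056]
eef_rot: [[-0.216, 0.976, -0.006], [0.976, 0.216, -0.001], [0.001, -0.006, -1.0]]
ft_force: [-9.7, -1.9, 5.4]
width: 0.0212
gripper_force: 45.0
```

```bash
python3 -c "
from h import *
go([.429,-.2957,.16])"
```

```text
t 5.0 pos [ 0.4277 -0.2972  0.056 ] yang 12.5 z [-6.1e-03 -7.0e-04 -1.0e+00] F [-9.7 -1.9  5.4] w 0.0212 gf 45.0
tool shift mm [   1.2    0.9 -104. ]
```

Emit:
{"method": "apply_moves", "body": {
  "moves": [
    {"xyz": [0, -1, -3], "delta_rot": [0, 0, 0], "fingers": 10},
    {"xyz": [0, 0, -10], "delta_rot": [0, 0, 0], "fingers": 10},
    {"xyz": [0, 0, -20], "delta_rot": [0, 0, 0], "fingers": 10},
    {"xyz": [0, 0, -30], "delta_rot": [0, 0, 0], "fingers": 10},
    {"xyz": [0, 0, -30], "delta_rot": [0, 0, 0], "fingers": 10},
    {"xyz": [0, 0, -20], "delta_rot": [0, 0, 0], "fingers": 10},
    {"xyz": [0, 0, 0], "delta_rot": [0, 0, 0], "fingers": 10},
    {"xyz": [0, 0, 0], "delta_rot": [0, 0, 0], "fingers": 10}
  ]
}}

```text
time: 5.8
tool_pos: [0.4296, -0.2967, 0.1692]
eef_rot: [[-0.215, 0.977, 0.002], [0.977, 0.215, -0.001], [-0.001, 0.001, -1.0]]
ft_force: [0.3, 0.5, -0.2]
width: 0.0213
gripper_force: 45.0
```

```bash
python3 -c "
from h import *
go([.581,.1038,.168])
d=cap('scene'); cv2.imwrite('pics/g2.png',cv2.resize(d['img'][180:340,60:240,::-1],None,fx=3,fy=3,interpolation=cv2.INTER_CUBIC))"
```

```text
t 5.8 pos [ 0.4296 -0.2967  0.1692] yang 12.44 z [ 1.6e-03 -6.0e-04 -1.0e+00] F [ 0.3  0.5 -0.2] w 0.0213 gf 45.0
tool shift mm [358.5 234.1   1.2]
```

View pics/g2.png

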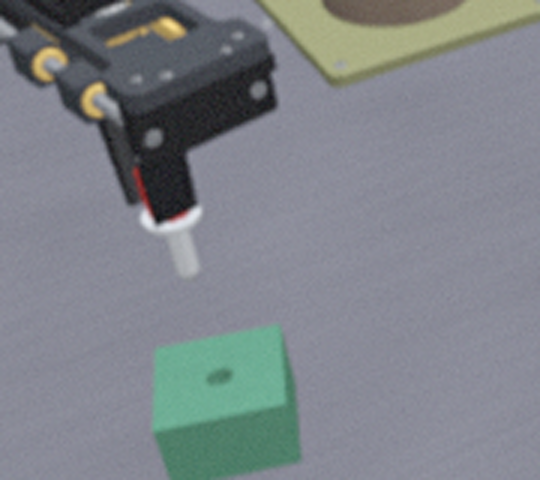

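The pin is held upright, with its collar just under the fingertips and the shank at about (121,265). The rack is empty. I'll move over the fork.

Emit:
{"method": "apply_moves", "body": {
  "moves": [
    {"xyz": [20, 13, -5], "delta_rot": [0, 0, 0], "fingers": 10},
    {"xyz": [38, 24, -5], "delta_rot": [0, 0, 0], "fingers": 10},
    {"xyz": [40, 26, 0], "delta_rot": [0, 0, 0], "fingers": 10},
    {"xyz": [40, 26, 0], "delta_rot": [0, 0, 0], "fingers": 10},
    {"xyz": [40, 26, 0], "delta_rot": [0, 0, 0], "fingers": 10},
    {"xyz": [40, 26, 0], "delta_rot": [0, 0, 0], "fingers": 10},
    {"xyz": [40, 26, 0], "delta_rot": [0, 0, 0], "fingers": 10},
    {"xyz": [40, 26, 0], "delta_rot": [0, 0, 0], "fingers": 10}
  ]
}}

```text
time: 6.65
tool_pos: [0.5527, 0.0379, 0.1765]
eef_rot: [[-0.215, 0.977, -0.003], [0.977, 0.215, 0.0], [0.001, -0.003, -1.0]]
ft_force: [0.6, 0.1, -1.0]
width: 0.0211
gripper_force: 44.9
```

Emit:
{"method": "apply_moves", "body": {
  "moves": [
    {"xyz": [35, 24, 0], "delta_rot": [0, 0, 0], "fingers": 10},
    {"xyz": [20, 14, 0], "delta_rot": [0, 0, 0], "fingers": 10},
    {"xyz": [5, 3, 0], "delta_rot": [0, 0, 0], "fingers": 10},
    {"xyz": [0, 0, 0], "delta_rot": [0, 0, 0], "fingers": 10},
    {"xyz": [0, 0, 0], "delta_rot": [0, 0, 0], "fingers": 10}
  ]
}}

```text
time: 7.15
tool_pos: [0.5798, 0.1023, 0.1775]
eef_rot: [[-0.215, 0.977, -0.002], [0.977, 0.215, -0.001], [-0.0, -0.002, -1.0]]
ft_force: [0.7, -0.7, 0.0]
width: 0.0214
gripper_force: 45.0
```

```bash
python3 -c "
from h import *
go([.581,.1038,.135])"
```

```text
t 7.15 pos [0.5798 0.1023 0.1775] yang 12.4 z [-2.1e-03 -5.0e-04 -1.0e+00] F [ 0.7 -0.7  0. ] w 0.0214 gf 45.0
tool shift mm [ 1.2  1.6 42.5]
```

Emit:
{"method": "apply_moves", "body": {
  "moves": [
    {"xyz": [1, 1.3, 15], "delta_rot": [0, 0, 0], "fingers": 10},
    {"xyz": [0, 0, 15], "delta_rot": [0, 0, 0], "fingers": 10},
    {"xyz": [0, 0, 7], "delta_rot": [0, 0, 0], "fingers": 10},
    {"xyz": [0, 0, 0], "delta_rot": [0, 0, 0], "fingers": 10},
    {"xyz": [0, 0, 0], "delta_rot": [0, 0, 0], "fingers": 10}
  ]
}}

```text
time: 7.65
tool_pos: [0.5814, 0.1042, 0.1412]
eef_rot: [[-0.215, 0.977, -0.001], [0.977, 0.215, -0.0], [0.0, -0.001, -1.0]]
ft_force: [0.4, -0.1, -1.3]
width: 0.0212
gripper_force: 45.0
```

```bash
python3 -c "
from h import *
go([.581,.1038,.087])
d=cap('scene'); cv2.imwrite('pics/g3.png',cv2.resize(d['img'][190:280,320:420,::-1],None,fx=6,fy=6,interpolation=cv2.INTER_CUBIC))
print(proj(d,[[.581,.1038,.08],[.581,.1038,.09],[.581,.1038,.12]]))"
```

```text
t 7.65 pos [0.5814 0.1042 0.1412] yang 12.41 z [-7.e-04 -0.e+00 -1.e+00] F [ 0.4 -0.1 -1.3] w 0.0212 gf 45.0
tool shift mm [-0.3 -0.5 54.2]
[[372.57349394 250.0567749 ]
 [372.92079928 245.65764346]
 [373.99092386 232.10294609]]
```

View pics/g3.png

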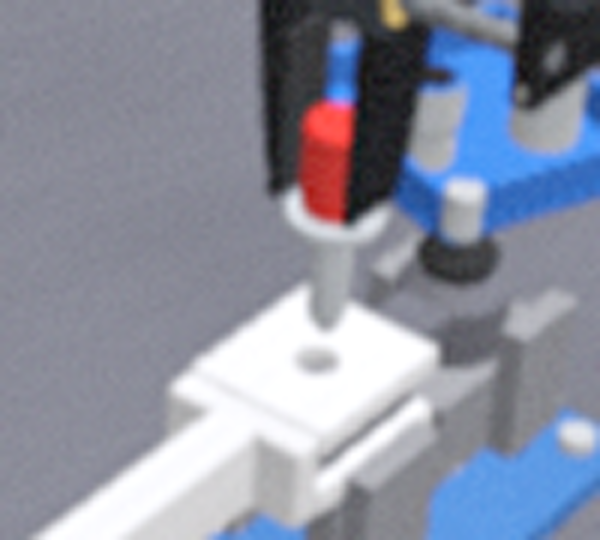

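The pin tip shows at about (374.0,244), and the hole at (372.6,249.8). The pin seems 1–1.5 px right of the hole's vertical, so I'll measure that precisely.

```bash
python3 - <<'E'
from h import *
ds=[pickle.load(open('scene.pkl','rb'))]+[cap('scene') for _ in range(4)]
I=np.mean([d['img'] for d in ds],0); d=ds[0]; Z=np.median([x['range_z'] for x in ds],0); d['range_z']=Z; P=pts(d)
G=I.mean(-1)
for v in range(228,247): print(v,G[v,368:382].round().astype(int), end=' ');print(P[v,374:377].mean(0).round(4))
E
```

```text
228 [139 147 168 189 204 211 215 217 211 194 187 199 212 214] [0.589  0.0978 0.1357]
229 [139 140 142 156 169 181 192 199 201 198 197 197 191 184] [0.591  0.0961 0.1354]
230 [139 138 140 141 145 157 166 172 175 178 178 172 162 153] [0.5914 0.0959 0.1336]
231 [141 140 139 139 142 150 159 164 168 170 170 155 144 138] [0.5855 0.1017 0.1258]
232 [141 141 140 140 142 150 161 168 170 175 172 149 137 138] [0.5851 0.1023 0.1232]
233 [139 141 141 139 142 152 162 169 174 177 173 149 139 143] [0.5854 0.1022 0.1212]
234 [140 140 140 139 144 154 163 170 174 177 171 147 137 141] [0.5851 0.1027 0.1186]
235 [139 139 137 138 143 153 164 170 172 177 170 148 135 129] [0.5856 0.1025 0.1169]
236 [137 138 150 152 145 153 165 170 174 176 169 148 137 125] [0.5854 0.1028 0.1145]
237 [140 164 194 195 161 153 165 171 173 175 164 147 138 125] [0.5854 0.103  0.1122]
238 [173 208 234 225 173 153 164 171 174 175 161 144 135 122] [0.5856 0.103  0.1101]
239 [224 242 250 228 171 152 165 171 173 175 162 143 132 116] [0.5859 0.1029 0.1082]
240 [253 255 251 221 167 154 165 170 175 182 188 176 152 120] [0.5862 0.1029 0.1061]
241 [255 255 252 223 171 153 166 170 177 201 227 225 203 168] [0.5864 0.1028 0.104 ]
242 [255 255 253 233 186 157 161 168 186 222 249 253 244 227] [0.5859 0.1035 0.1013]
243 [255 255 254 247 213 167 155 171 204 240 255 255 255 254] [0.5863 0.1033 0.0993]
244 [255 255 255 254 240 201 181 198 229 253 255 255 255 255] [0.5846 0.1052 0.0953]
245 [255 255 255 255 253 238 229 237 249 255 255 255 255 255] [0.5799 0.1099 0.0882]
246 [255 255 255 255 255 253 253 255 255 255 255 255 255 255] [0.5735 0.1163 0.0793]
```

Emit:
{"method": "apply_moves", "body": {
  "moves": [
    {"xyz": [-3, -0.4, 0], "delta_rot": [0, 0, 0], "fingers": 10},
    {"xyz": [0, 0, 2], "delta_rot": [0, 0, 0], "fingers": 10},
    {"xyz": [0, 0, 0], "delta_rot": [0, 0, 0], "fingers": 10},
    {"xyz": [0, 0, 0], "delta_rot": [0, 0, 0], "fingers": 10}
  ]
}}

```text
time: 8.3
tool_pos: [0.5818, 0.1014, 0.1395]
eef_rot: [[-0.215, 0.977, -0.0], [0.977, 0.215, -0.0], [0.0, -0.0, -1.0]]
ft_force: [0.7, 0.1, -0.5]
width: 0.0214
gripper_force: 45.0
```

```bash
python3 - <<'E'
from h import *
go([.581,.1038,.087])
ds=[cap('scene') for _ in range(3)]
I=np.mean([d['img'] for d in ds],0); d=ds[0]; Z=np.median([x['range_z'] for x in ds],0); d['range_z']=Z; P=pts(d)
G=I.mean(-1)
for v in range(234,248): print(v,G[v,366:382].round().astype(int), end=' ');print(P[v,373:376].mean(0).round(4))
cv2.imwrite('pics/g4.png',cv2.resize(I[215:265,345:405,::-1],None,fx=10,fy=10,interpolation=cv2.INTER_CUBIC))
E
```

```text
t 8.3 pos [0.5818 0.1014 0.1395] yang 12.43 z [-3.e-04 -0.e+00 -1.e+00] F [ 0.7  0.1 -0.5] w 0.0214 gf 45.0
tool shift mm [ 2.5 -0.2 52.5]
234 [140 140 141 141 142 147 154 165 172 174 175 164 146 140 138 141] [0.5854 0.1    0.12  ]
235 [142 140 140 138 139 146 158 165 171 174 177 164 145 139 137 130] [0.5857 0.0999 0.118 ]
236 [140 139 139 137 142 148 158 167 172 175 174 161 143 142 140 127] [0.5861 0.0997 0.1162]
237 [138 137 140 149 154 151 157 167 172 174 175 157 143 140 139 124] [0.5854 0.1006 0.1132]
238 [139 151 170 188 183 158 156 168 172 174 172 154 141 137 137 122] [0.5863 0.0999 0.1118]
239 [163 202 225 228 202 162 156 166 171 174 180 174 155 140 134 116] [0.5856 0.1007 0.1089]
240 [206 240 254 247 204 158 157 168 172 177 199 219 204 178 149 120] [0.5855 0.1011 0.1064]
241 [240 255 255 247 197 154 157 169 171 181 213 247 245 228 204 167] [0.5858 0.1009 0.1045]
242 [254 255 255 246 196 153 161 168 170 183 220 254 255 253 244 227] [0.5863 0.1007 0.1027]
243 [255 255 255 248 206 160 157 167 171 185 224 254 255 255 255 255] [0.5861 0.1011 0.1002]
244 [255 254 255 253 228 173 154 162 171 197 235 254 255 255 255 255] [0.5864 0.1009 0.0982]
245 [255 255 255 255 246 198 162 158 180 222 249 255 255 255 255 255] [0.5863 0.1013 0.0957]
246 [255 255 255 255 253 228 198 186 206 245 255 255 255 255 255 255] [0.581  0.1065 0.0881]
247 [255 255 255 254 248 235 220 209 224 250 255 255 255 255 255 255] [0.576  0.1116 0.0805][ WARN:0@2.360] global loadsave.cpp:1063 imwrite_ Unsupported depth image for selected encoder is fallbacked to CV_8U.
```

View pics/g4.png

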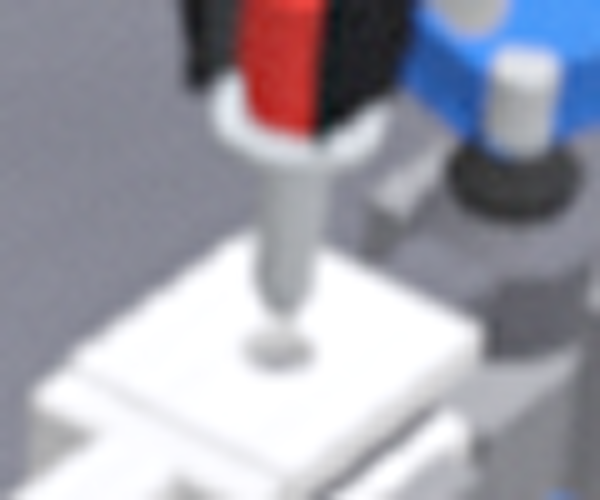

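The tip (373,246.5) is now right above the hole (372.6,250). I'll descend gently and watch the force.

Emit:
{"method": "apply_moves", "body": {
  "moves": [
    {"xyz": [-0.5, -0.3, 4], "delta_rot": [0, 0, 0], "fingers": 10},
    {"xyz": [0, 0, 4], "delta_rot": [0, 0, 0], "fingers": 10},
    {"xyz": [0, 0, 4], "delta_rot": [0, 0, 0], "fingers": 10},
    {"xyz": [0, 0, 2], "delta_rot": [0, 0, 0], "fingers": 10},
    {"xyz": [0, 0, 0], "delta_rot": [0, 0, 0], "fingers": 10}
  ]
}}

```text
time: 8.95
tool_pos: [0.5813, 0.101, 0.125]
eef_rot: [[-0.215, 0.977, -0.001], [0.977, 0.215, 0.0], [0.0, -0.001, -1.0]]
ft_force: [-0.0, -0.7, -1.0]
width: 0.0212
gripper_force: 45.0
```

Emit:
{"method": "apply_moves", "body": {
  "moves": [
    {"xyz": [0, 0, 3], "delta_rot": [0, 0, 0], "fingers": 10},
    {"xyz": [0, 0, 3], "delta_rot": [0, 0, 0], "fingers": 10},
    {"xyz": [0, 0, 3], "delta_rot": [0, 0, 0], "fingers": 10},
    {"xyz": [0, 0, 2], "delta_rot": [0, 0, 0], "fingers": 10},
    {"xyz": [0, 0, 0], "delta_rot": [0, 0, 0], "fingers": 10}
  ]
}}

```text
time: 9.45
tool_pos: [0.5812, 0.1012, 0.1138]
eef_rot: [[-0.215, 0.977, -0.001], [0.977, 0.215, 0.001], [0.001, -0.001, -1.0]]
ft_force: [-1.6, 2.9, -0.8]
width: 0.0215
gripper_force: 45.0
```

Emit:
{"method": "apply_moves", "body": {
  "moves": [
    {"xyz": [0.4, -0.1, 3], "delta_rot": [0, 0, 0], "fingers": 10},
    {"xyz": [0, 0, 3], "delta_rot": [0, 0, 0], "fingers": 10},
    {"xyz": [0, 0, 3], "delta_rot": [0, 0, 0], "fingers": 10},
    {"xyz": [0, 0, 3], "delta_rot": [0, 0, 0], "fingers": 10},
    {"xyz": [0, 0, 0], "delta_rot": [0, 0, 0], "fingers": 10}
  ]
}}

```text
time: 9.95
tool_pos: [0.5813, 0.1012, 0.1019]
eef_rot: [[-0.215, 0.977, -0.0], [0.977, 0.215, 0.0], [0.0, -0.0, -1.0]]
ft_force: [-1.4, 2.9, -2.2]
width: 0.0211
gripper_force: 45.0
```

Emit:
{"method": "apply_moves", "body": {
  "moves": [
    {"xyz": [0.3, 0, 3], "delta_rot": [0, 0, 0], "fingers": 10},
    {"xyz": [0, 0, 3], "delta_rot": [0, 0, 0], "fingers": 10},
    {"xyz": [0, 0, 2], "delta_rot": [0, 0, 0], "fingers": 10},
    {"xyz": [0, 0, 1], "delta_rot": [0, 0, 0], "fingers": 10},
    {"xyz": [0, 0, 0], "delta_rot": [0, 0, 0], "fingers": 10}
  ]
}}

```text
time: 10.45
tool_pos: [0.5814, 0.1014, 0.0933]
eef_rot: [[-0.215, 0.977, -0.0], [0.977, 0.215, -0.0], [-0.0, -0.0, -1.0]]
ft_force: [-2.0, 1.8, -0.9]
width: 0.0213
gripper_force: 45.0
```

Emit:
{"method": "apply_moves", "body": {
  "moves": [
    {"xyz": [0, 0, 1], "delta_rot": [0, 0, 0], "fingers": 10},
    {"xyz": [0, 0, 1], "delta_rot": [0, 0, 0], "fingers": 10},
    {"xyz": [0, 0, 1], "delta_rot": [0, 0, 0], "fingers": 10},
    {"xyz": [0, 0, 0], "delta_rot": [0, 0, 0], "fingers": 10}
  ]
}}

```text
time: 10.85
tool_pos: [0.5814, 0.1015, 0.0905]
eef_rot: [[-0.215, 0.977, -0.0], [0.977, 0.215, -0.0], [-0.0, -0.0, -1.0]]
ft_force: [-3.1, 1.2, 0.8]
width: 0.0212
gripper_force: 45.0
```

Emit:
{"method": "apply_moves", "body": {
  "moves": [
    {"xyz": [0, -0.2, 1], "delta_rot": [0, 0, 0], "fingers": 10},
    {"xyz": [0, 0, 1], "delta_rot": [0, 0, 0], "fingers": 10},
    {"xyz": [0, 0, 0], "delta_rot": [0, 0, 0], "fingers": 10}
  ]
}}

```text
time: 11.15
tool_pos: [0.5815, 0.1015, 0.09]
eef_rot: [[-0.215, 0.977, 0.0], [0.977, 0.215, 0.0], [-0.0, 0.0, -1.0]]
ft_force: [-6.6, 0.7, 7.1]
width: 0.0214
gripper_force: 45.0
```

```bash
python3 - <<'E'
from h import *
go([.581,.1038,.087])
I=cap('scene')['img']
cv2.imwrite('pics/g5.png',cv2.resize(I[215:265,345:405,::-1],None,fx=10,fy=10,interpolation=cv2.INTER_CUBIC))
E
```

```text
t 11.15 pos [0.5815 0.1015 0.09  ] yang 12.44 z [ 3.e-04  0.e+00 -1.e+00] F [-6.6  0.7  7.1] w 0.0214 gf 45.0
tool shift mm [ 2.3 -0.   3. ]
```

View pics/g5.png

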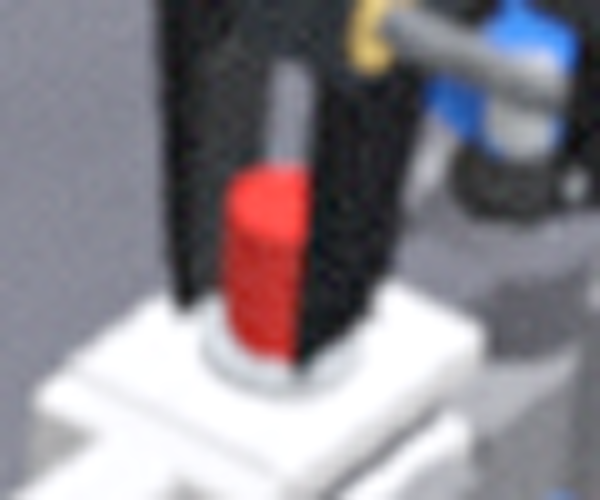

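The collar now appears to be on the fork and contact has begun. I'll press a little more to make sure it is home.

Emit:
{"method": "apply_moves", "body": {
  "moves": [
    {"xyz": [0, -0.4, 1], "delta_rot": [0, 0, 0], "fingers": 10},
    {"xyz": [0, 0, 1], "delta_rot": [0, 0, 0], "fingers": 10},
    {"xyz": [0, 0, 0], "delta_rot": [0, 0, 0], "fingers": 10}
  ]
}}

```text
time: 11.5
tool_pos: [0.5816, 0.1016, 0.0899]
eef_rot: [[-0.215, 0.977, 0.001], [0.977, 0.215, 0.0], [-0.0, 0.001, -1.0]]
ft_force: [-9.9, 0.9, 16.0]
width: 0.0215
gripper_force: 45.0
```

Emit:
{"method": "apply_moves", "body": {
  "moves": [
    {"xyz": [0, 0, -2], "delta_rot": [0, 0, 0], "fingers": 10},
    {"xyz": [0, 0, 0], "delta_rot": [0, 0, 0], "fingers": 40},
    {"xyz": [0, 0, 0], "delta_rot": [0, 0, 0], "fingers": 60},
    {"xyz": [0, 0, 0], "delta_rot": [0, 0, 0], "fingers": 60},
    {"xyz": [0, 0, -10], "delta_rot": [0, 0, 0], "fingers": 60},
    {"xyz": [0, 0, -30], "delta_rot": [0, 0, 0], "fingers": 60},
    {"xyz": [0, 0, -25], "delta_rot": [0, 0, 0], "fingers": 60},
    {"xyz": [0, 0, 0], "delta_rot": [0, 0, 0], "fingers": 60}
  ]
}}

```text
time: 12.3
tool_pos: [0.5841, 0.1016, 0.1591]
eef_rot: [[-0.215, 0.977, 0.009], [0.977, 0.215, 0.001], [-0.001, 0.009, -1.0]]
ft_force: [0.5, -0.1, 1.4]
width: 0.0595
gripper_force: 0.0
```

```bash
cat > c.py <<'E'
from h import *
d=cap('scene');I=d['img']; i=I.astype(int)
m=(i[...,0]>i[...,1]+50)&(i[...,0]>i[...,2]+50); m[:, :340]=0;m[:,410:]=0;m[:200]=0;m[260:]=0
v,u=np.nonzero(m); print('knob px',u.mean(),v.mean(),u.min(),u.max(),v.min(),v.max(),len(u),'expect mid',proj(d,[[.581,.1038,.099],[.581,.1038,.114]]))
P=pts(d)[m]; print('z pct',np.percentile(P[:,2],[5,50,90,97]))
cv2.imwrite('pics/g6.png',cv2.resize(I[200:300,300:420,::-1],None,fx=6,fy=6,interpolation=cv2.INTER_CUBIC))
h=np.array([.581,.1038]);dd=np.array([-.2147,.9767]); B=h-.059*dd; print('balance',B)
go([*B,.046])
E
python3 c.py
```

```text
knob px 373.2464454976303 240.4739336492891 368 380 231 250 211 expect mid [[373.23733747 241.64822303]
 [373.77343633 234.85774464]]
z pct [-0.00039664  0.10537224  0.11378758  0.11470788]
balance [0.5936673 0.0461747]
t 12.35 pos [0.5828 0.1014 0.1567] yang 12.43 z [ 5.7e-03  3.0e-04 -1.0e+00] F [ 0.1 -0.1 -0.8] w 0.0599 gf 0.0
tool shift mm [-56.2  -1.9 110.7]
```

View pics/g6.png

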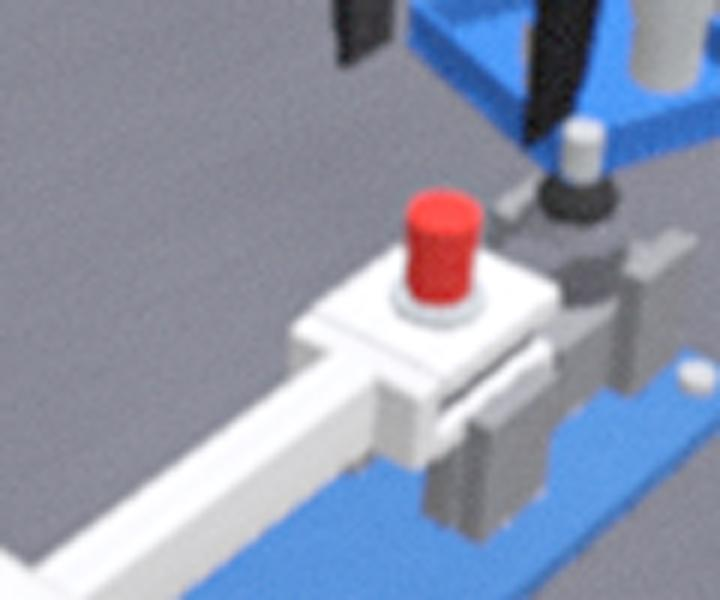

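The pin is seated: knob top at z≈0.114 as expected, and the collar is flush. Now I'll go to the balance point.

Emit:
{"method": "apply_moves", "body": {
  "moves": [
    {"xyz": [-20, 0, 0], "delta_rot": [0, 0, 0], "fingers": 70},
    {"xyz": [-25, 0, 0], "delta_rot": [0, 0, 0], "fingers": 70},
    {"xyz": [-12, 0, 10], "delta_rot": [0, 0, 0], "fingers": 70},
    {"xyz": [0, 0, 20], "delta_rot": [0, 0, 0], "fingers": 70},
    {"xyz": [0, 0, 10], "delta_rot": [0, 0, 0], "fingers": 70},
    {"xyz": [0, 0, 0], "delta_rot": [0, 0, 0], "fingers": 70},
    {"xyz": [0, 0, 0], "delta_rot": [0, 0, 0], "fingers": 70}
  ]
}}

```text
time: 13.05
tool_pos: [0.5927, 0.0461, 0.113]
eef_rot: [[-0.216, 0.976, -0.001], [0.976, 0.216, 0.0], [0.0, -0.001, -1.0]]
ft_force: [0.5, -0.5, 0.2]
width: 0.0699
gripper_force: 0.0
```

```bash
python3 c.py
```

```text
knob px 377.5 245.5 377 378 242 248 8 expect mid [[373.23733747 241.64822303]
 [373.77343633 234.85774464]]
z pct [0.09187079 0.13664887 0.14569161 0.14643779]
balance [0.5936673 0.0461747]
t 13.1 pos [0.5933 0.0461 0.1139] yang 12.46 z [ 3.e-04  1.e-04 -1.e+00] F [-0.2  0.   0.4] w 0.0701 gf 0.0
tool shift mm [ 0.   0.3 67.9]
```

Emit:
{"method": "apply_moves", "body": {
  "moves": [
    {"xyz": [0, 0.3, 20], "delta_rot": [0, 0, 0], "fingers": 60},
    {"xyz": [0, 0, 20], "delta_rot": [0, 0, 0], "fingers": 60},
    {"xyz": [0, 0, 18], "delta_rot": [0, 0, 0], "fingers": 50},
    {"xyz": [0, 0, 10], "delta_rot": [0, 0, 0], "fingers": 50},
    {"xyz": [0, 0, 0], "delta_rot": [0, 0, 0], "fingers": 40},
    {"xyz": [0, 0, 0], "delta_rot": [0, 0, 0], "fingers": 30}
  ]
}}

```text
time: 13.7
tool_pos: [0.5941, 0.0459, 0.0466]
eef_rot: [[-0.216, 0.976, 0.001], [0.976, 0.216, -0.0], [-0.0, 0.001, -1.0]]
ft_force: [0.1, 0.3, 0.5]
width: 0.0395
gripper_force: 0.0
```

```bash
python3 -c "
from h import *
go([.5937,.0462,.046])"
```

```text
t 13.7 pos [0.5941 0.0459 0.0466] yang 12.45 z [ 0.0013 -0.     -1.    ] F [0.1 0.3 0.5] w 0.0395 gf 0.0
tool shift mm [ 0.3 -0.4  0.6]
```

Emit:
{"method": "apply_moves", "body": {
  "moves": [
    {"xyz": [0, 0, 0], "delta_rot": [0, 0, 0], "fingers": 26},
    {"xyz": [0, 0, 0], "delta_rot": [0, 0, 0], "fingers": 20},
    {"xyz": [0, 0, 0], "delta_rot": [0, 0, 0], "fingers": 10},
    {"xyz": [0, 0, 0], "delta_rot": [0, 0, 0], "fingers": 5},
    {"xyz": [0, 0, 0], "delta_rot": [0, 0, 0], "fingers": 5},
    {"xyz": [0, 0, 0], "delta_rot": [0, 0, 0], "fingers": 5},
    {"xyz": [0, 0, 0], "delta_rot": [0, 0, 0], "fingers": 5}
  ],
  "newtons": 60
}}

```text
time: 14.4
tool_pos: [0.5928, 0.0455, 0.0466]
eef_rot: [[-0.215, 0.977, -0.002], [0.977, 0.215, -0.0], [-0.0, -0.002, -1.0]]
ft_force: [-4.4, -1.4, 6.1]
width: 0.0179
gripper_force: 60.0
```

Emit:
{"method": "apply_moves", "body": {
  "moves": [
    {"xyz": [0, -0.8, -2], "delta_rot": [0, 0, 0], "fingers": 5},
    {"xyz": [0, 0, -4], "delta_rot": [0, 0, 0], "fingers": 5},
    {"xyz": [0, 0, -6], "delta_rot": [0, 0, 0], "fingers": 5},
    {"xyz": [0, 0, -8], "delta_rot": [0, 0, 0], "fingers": 5},
    {"xyz": [0, 0, -8], "delta_rot": [0, 0, 0], "fingers": 5},
    {"xyz": [0, 0, -2], "delta_rot": [0, 0, 0], "fingers": 5},
    {"xyz": [0, 0, 0], "delta_rot": [0, 0, 0], "fingers": 5},
    {"xyz": [0, 0, 0], "delta_rot": [0, 0, 0], "fingers": 5}
  ]
}}

```text
time: 15.2
tool_pos: [0.5925, 0.0456, 0.0755]
eef_rot: [[-0.215, 0.977, -0.0], [0.977, 0.215, -0.0], [0.0, -0.0, -1.0]]
ft_force: [0.4, -0.0, -7.2]
width: 0.0177
gripper_force: 60.0
```

```bash
python3 -c "
from h import *
go([.5937,.0462,.147])
I=cap('scene')['img']
cv2.imwrite('pics/g7.png',cv2.resize(I[180:360,250:450,::-1],None,fx=3,fy=3,interpolation=cv2.INTER_CUBIC)); print(robot.state()['moment'])"
```

```text
t 15.2 pos [0.5925 0.0456 0.0755] yang 12.43 z [-3.e-04 -0.e+00 -1.e+00] F [ 0.4 -0.  -7.2] w 0.0177 gf 60.0
tool shift mm [  0.3   1.3 -71.5]
[-0.08804852  0.0075257  -0.02017533]
```

View pics/g7.png

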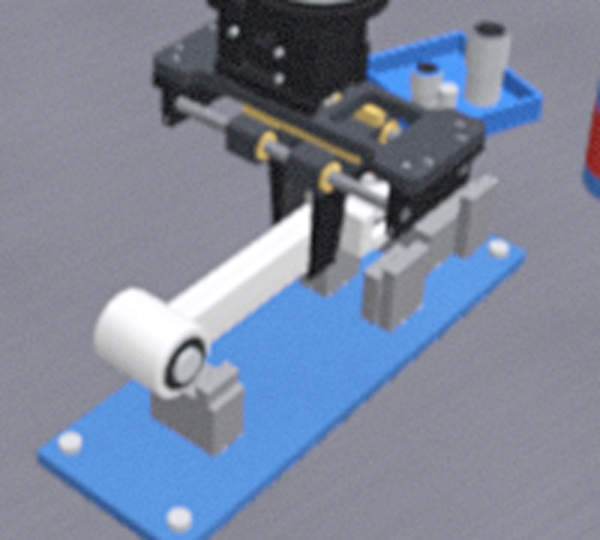

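The link is held and lifted clear of the pads; the bush end at (300,294) is off its pad and everything looks level. I'll lift the rest of the way.

Emit:
{"method": "apply_moves", "body": {
  "moves": [
    {"xyz": [0, 0, -5], "delta_rot": [0, 0, 0], "fingers": 5},
    {"xyz": [0, 0, -12], "delta_rot": [0, 0, 0], "fingers": 5},
    {"xyz": [0, 0, -15], "delta_rot": [0, 0, 0], "fingers": 5},
    {"xyz": [0, 0, -15], "delta_rot": [0, 0, 0], "fingers": 5},
    {"xyz": [0, 0, -12], "delta_rot": [0, 0, 0], "fingers": 5},
    {"xyz": [0, 0, -8], "delta_rot": [0, 0, 0], "fingers": 5},
    {"xyz": [0, 0, -5], "delta_rot": [0, 0, 0], "fingers": 5},
    {"xyz": [0, 0, 0], "delta_rot": [0, 0, 0], "fingers": 5}
  ]
}}

```text
time: 16.05
tool_pos: [0.5931, 0.0456, 0.1486]
eef_rot: [[-0.215, 0.977, 0.001], [0.977, 0.215, -0.0], [-0.0, 0.001, -1.0]]
ft_force: [0.9, 0.3, -6.3]
width: 0.0175
gripper_force: 60.0
```

Emit:
{"method": "apply_moves", "body": {
  "moves": [
    {"xyz": [0, 0, 0], "delta_rot": [0, 0, 0], "fingers": 5},
    {"xyz": [0, 0, 0], "delta_rot": [0, 0, 0], "fingers": 5},
    {"xyz": [0, 0, 0], "delta_rot": [0, 0, 0], "fingers": 5},
    {"xyz": [0, 0, 0], "delta_rot": [0, 0, 0], "fingers": 5}
  ]
}}

```text
time: 16.45
tool_pos: [0.5924, 0.0456, 0.1471]
eef_rot: [[-0.215, 0.977, -0.001], [0.977, 0.215, 0.0], [0.0, -0.001, -1.0]]
ft_force: [0.2, 0.5, -6.5]
width: 0.0174
gripper_force: 60.0
```

```bash
python3 - <<'E'
from h import *
go([.5937,.0462,.1466])
ds=[cap('scene') for _ in range(3)]; d=ds[0]; d['range_z']=np.median([x['range_z'] for x in ds],0); i=d['img'].astype(int)
P=pts(d)
# heights of bar top along the link, and knob top (link frame)
h=np.array([.581,.1038]);dd=np.array([-.2147,.9767])
xl=(P[...,:2]-h)@dd*1000+71; yl=((P[...,:2]-h)@np.array([-.9767,-.2147]))*1000
w=(i.min(-1)>185)&(abs(yl)<8)&(P[...,2]>.165)&(P[...,2]<.195)
for a in range(-100,100,15):
    m=w&(xl>=a)&(xl<a+15)
    if m.sum()>3: print(a,m.sum(),np.percentile(P[...,2][m],[50,80]).round(4))
r=(i[...,0]>i[...,1]+50)&(i[...,0]>i[...,2]+50)&(abs(xl-71)<25)&(abs(yl)<25)
z=P[...,2][r]; print('knob',r.sum(),np.percentile(z,[2,50,95]).round(4) if r.sum() else '')
cv2.imwrite('pics/g8.png',cv2.resize(d['img'][120:320,240:460,::-1],None,fx=3,fy=3,interpolation=cv2.INTER_CUBIC))
E
```

```text
t 16.45 pos [0.5924 0.0456 0.1471] yang 12.43 z [-0.001  0.    -1.   ] F [ 0.2  0.5 -6.5] w 0.0174 gf 60.0
tool shift mm [0.3 1.4 0.5]
-100 72 [0.1798 0.1802]
-85 103 [0.1795 0.1803]
-70 100 [0.1795 0.1803]
-55 89 [0.1795 0.1804]
-40 89 [0.1794 0.1803]
-25 89 [0.1794 0.1803]
-10 72 [0.1798 0.1805]
5 20 [0.1801 0.1806]
35 9 [0.1799 0.1804]
50 12 [0.1799 0.1803]
knob 22 [0.1862 0.1893 0.1934]
```

View pics/g8.png

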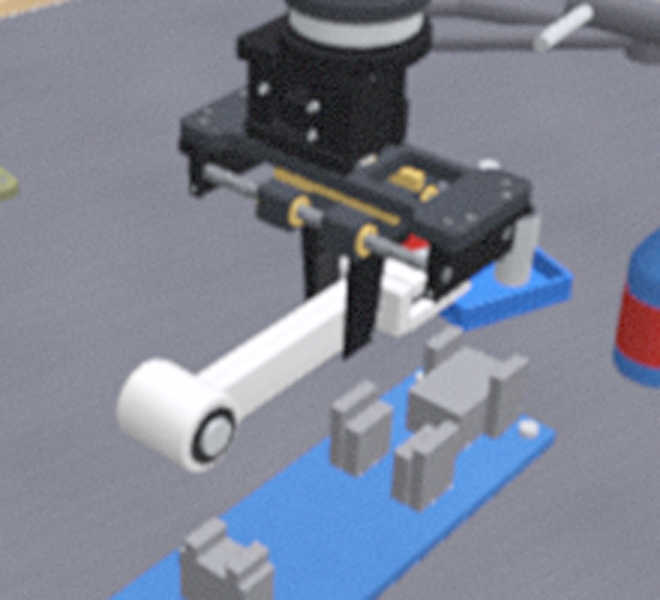

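The bar top reads 0.180 m all along (100 mm lift, level). The red knob is still on the fork, and the measured weight of 6.5 N matches all three parts. I'll hand the job in.

```bash
python3 -c "
from cell import job
print(job.close_job())"
```

```text
the job is handed in; nothing more can be done
None
```

The pin is seated with its collar home on the fork, and the job was handed in with the joined link held level, about 10 cm above the cradle, at 16.6 s on the clock.

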